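# Swipe the rack light up to full

## Task

Turn the spice rack's light up to full: with closed fingers, touch the long silver dimmer bar at its end next to the small dot and slowly run your fingertips along its whole length to the end next to the sun, touching it all the way. Keep the touch light, never pushing the bar down to its stop, then let go of the bar, and leave the jars, funnel and spoons where they stand.

Things in the scene. Friction and masses are not known exactly. Their poses are not given: they have to be found in the camera images.
- rack: white metal step rack, fixed, 360 mm wide (its y). Origin on the shelf surface under the middle of the dimmer bar; x points level towards the steps, z up. In front, x -28 to 28 mm, is the dimmer's fixed black housing, 360 mm long, 26 mm high. Treads behind: x 36 to 128 mm, 50 mm high (spoons, funnel); to 196 mm, 100 mm high and to 264 mm, 150 mm high (three jars each)
- bar_mid (a point): middle of the top face of the dimmer's silver touch bar; it is level, 40 mm above the shelf when untouched. The bar is 240 mm long (along the rack's y), 28 mm wide (along the rack's x), and its top stands 14 mm above the housing. The point has the rack's axes and sinks with the bar
- dimmer_bar (a joint): how far the touch bar is sunk, in m: 0 untouched, 0.010 at its stop. The whole bar sinks level on springs wherever it is touched: it starts to give at about 0.9 N and needs about 2.2 N at 5 mm and 3.4 N just before the stop; it springs back up when released. A touch registers once the bar is sunk about half a millimetre
- small_mark: low white dot, 10 mm in diameter and 2 mm thick, on the housing in line with the bar, 150 mm from the bar's middle and 30 mm beyond one of its ends: marks the dim end. It may be at either end. Origin at the centre of its underside, 26 mm above the shelf
- sun_mark: low white sun (20 mm disc with eight rays, 40 mm over all, 2 mm thick) on the housing in line with the bar, 150 mm from the bar's middle and 30 mm beyond its other end: marks the bright end. Origin at the centre of its underside, 26 mm above the shelf
- jar0: closed glass jar with black twist cap, 56 mm in diameter, 86 mm tall, origin at the centre of its underside; stands on the middle tread; leave it alone
- jar1: closed glass jar with black twist cap, 56 mm in diameter, 86 mm tall, origin at the centre of its underside; stands on the middle tread; leave it alone
- jar2: closed glass jar with black twist cap, 56 mm in diameter, 86 mm tall, origin at the centre of its underside; stands on the middle tread; leave it alone
- jar3: closed glass jar with black twist cap, 56 mm in diameter, 86 mm tall, origin at the centre of its underside; stands on the top tread; leave it alone
- jar4: closed glass jar with black twist cap, 56 mm in diameter, 86 mm tall, origin at the centre of its underside; stands on the top tread; leave it alone
- jar5: closed glass jar with black twist cap, 56 mm in diameter, 86 mm tall, origin at the centre of its underside; stands on the top tread; leave it alone
- funnel: orange funnel standing mouth down on the lowest tread, 80 mm in diameter, 66 mm tall, origin at the centre of its underside; leave it alone
- spoons: four stainless measuring spoons fanned out from a spring clip, lying on the lowest tread, about 135 mm long (along the rack's y) and 90 mm wide, 10 mm high, origin near the middle of its underside; leave it alone

How it is judged:
On the way, in this order (a step that is already met when the one before it is completed fails the run):
1. the fingertips rest on the bar at its small-dot end (value of joint dimmer_bar above 0.0004 m and contact force between the fingers and rack above 0.2 N and horizontal distance between the grasp point and small_mark below 0.065 m), for 0.15 s.
2. the fingertips slide on along the bar, 70 to 100 mm from the small dot (value of joint dimmer_bar above 0.0004 m and contact force between the fingers and rack above 0.2 N and horizontal distance between the grasp point and small_mark between 0.07 and 0.1 m), for 0.15 s.
3. the fingertips slide on along the bar, 100 to 130 mm from the small dot (value of joint dimmer_bar above 0.0004 m and contact force between the fingers and rack above 0.2 N and horizontal distance between the grasp point and small_mark between 0.1 and 0.13 m), for 0.15 s.
4. the fingertips slide on along the bar, 130 to 160 mm from the small dot (value of joint dimmer_bar above 0.0004 m and contact force between the fingers and rack above 0.2 N and horizontal distance between the grasp point and small_mark between 0.13 and 0.16 m), for 0.15 s.
5. the fingertips slide on along the bar, 160 to 190 mm from the small dot (value of joint dimmer_bar above 0.0004 m and contact force between the fingers and rack above 0.2 N and horizontal distance between the grasp point and small_mark between 0.16 and 0.19 m), for 0.15 s.
6. the fingertips slide on along the bar, 190 to 220 mm from the small dot (value of joint dimmer_bar above 0.0004 m and contact force between the fingers and rack above 0.2 N and horizontal distance between the grasp point and small_mark between 0.19 and 0.22 m), for 0.15 s.
7. the fingertips reach the bar's sun end, still touching it (value of joint dimmer_bar above 0.0004 m and contact force between the fingers and rack above 0.2 N and horizontal distance between the grasp point and sun_mark below 0.065 m), for 0.15 s.
At the end, for the whole second after the job is handed in: After the whole length has been traced from dot to sun, the bar is back up (sunk less than 1 mm), and every jar, the funnel and the spoons stand upright within 10 mm of where they were (value of joint dimmer_bar below 0.001 m and distance of each of jar0, jar1, jar2, jar3, jar4, jar5, funnel, spoons from where it was at the start of the episode below 0.01 m and angle between each of jar0, jar1, jar2, jar3, jar4, jar5, funnel, spoons's own z axis and vertical below 0.1 rad); the robot touches nothing.
It fails at once if the touch bar is pushed down to its stop (sunk more than 9.3 mm) (value of joint dimmer_bar above 0.0093 m).
It fails at once if the fingers press on the rack or bar with more than 12 N (contact force between the fingers and rack above 12 N).
It fails at once if a jar, the funnel or the spoons are shifted, lifted or carried (more than 15 mm) (distance of any of jar0, jar1, jar2, jar3, jar4, jar5, funnel, spoons from where it was at the start of the episode above 0.015 m).
It also fails if it takes over 40 s, if anything falls off the work surface, if the arm or the gripper's body presses on something with over 40 N, if the wrist force passes 120 N, or if a joint passes its speed limit or range.

## Robot

A 7-joint arm with a two-finger parallel gripper is mounted at the origin on the work surface. World frame = base frame: x ahead of the robot, y to its left, z up, the work surface at z = 0. Lengths are in m, angles in rad, forces in N, time in s.
With the tool pointing down it reaches from about 0.35 to 0.9 m from the base axis. Payload 8.1 kg.
Tool frame: the origin (TCP) lies at the very end of the fingers, on their centre line; the grasp point (between the pads) lies 19 mm behind it (r.grasp_offset is the distance from the TCP to the grasp point, in m); z points along the fingers, y is the direction in which the jaws open and shut (so a half turn about z gives the same grasp; the last joint's range is limited). The gripper opens to 85 mm and grips with 20 to 120 N. Pads are 22 mm wide; open, the fingers measure 114 mm over their backs; the gripper's body (76 mm by 85 mm) begins 54 mm behind the grasp point. The pads swing forward as they close: fully open they stand 13 mm farther back than shut.
Start: joints at [-1.272, 0.434, 0.025, 1.573, -0.012, 1.134, -0.075], TCP at [0.244, 0.575, 0.231] pointing down, gripper open.
Joint ranges: [-2.62, 2.62], [-0.44, 2.09], [-1.27, 1.32], [0.08, 2.57], [-1.32, 4.46], [0.12, 2], [-2.74, 2.74]. Speed limits (rad/s): [2.22, 2.22, 3.01, 3.01, 3.14, 3.14, 3.14].

## Interface

Orientations are given as a unit quaternion [x, y, z, w].
In Python, from plant import r gives the robot as it stands. The module is installed in compiled form; this text tells all that it offers.
- The arm moves only by the tool step_arm, never from a script. Its argument "increments" is a list of rows, each an object with "fingers": the opening, from 0 (shut) to 1 (fully open); "slide": the shift along the tool's x, y, z scaled (see below), a list of three; "rotation": the turn, a rotation vector about the tool's x, y, z scaled (see below), a list of three. A call has 1 to 12 rows; each row is the pose to reach, as a shift and turn from the pose measured when the call began, along the tool's axes at that moment; what a row does not reach only later rows make up. The controller multiplies each number of a shift by 12 cm and each number of a turn by 30 degrees. A row lasts 1/10 s, in which the tool goes at most 50 mm and 8.59 degrees, less where a joint would pass 70% of its speed; a pose out of reach is approached as far as the arm can. A call with a number of a shift or a turn outside -1 to 1 is refused whole. A call with a gripper value outside its range is refused whole. The fingers move at their own pace and stop on an object; "grip_force" is the grip in N (left out, the last holds). Time passes only in rows, so rows that repeat a pose let the fingers close. It gives the time, the measured TCP pose, the force and the opening at its end, in the units of the state.
- r.get_obs(): the state, without advancing time (a new reading comes with each control period).
- r.capture(name): name is "side" or "top" or "wrist"; returns the picture (400x640x3 uint8, blue, green, red); there is no depth.
- r.get_calibration(name): a dict with "vfov" (degrees; the focal length in pixels is half the picture's height over the tangent of half this angle, whatever the lens; pixels are square), "cx", "cy" (the principal point, pixels), "xyz" and "orientation" of the camera in the world; the wrist camera has in their place "tool_from_camera" (4x4, takes a point from camera to tool coordinates, whose origin is the TCP and whose axes are the flange's). Camera axes: x right, y up, looking along -z (the intrinsics and any distortion apply to the point x, -y, -z); pixel columns grow to the right and rows downward; lengths in m; the calibration is good to about 2 mm. The wrist camera is an equidistant fisheye: a pixel r from the principal point sees the ray r / f radians off the axis. A picture is of the moment at which its call begins: read the wrist's pose just before it. get_calibration takes no time and is no camera call.
- r.finish_job(): hands the job in, once; it reports no verdict.
The state is a dict: "t": time; "joint_pos": joint angles; "joint_vel": joint speeds; "effort": joint torques, N m; "tcp_pos": TCP position; "ee_rot": TCP orientation; "contact_force": force on the tool from outside, world axes, zero at the start; "torque": the same for the moment, N m; "width": finger opening in m.
Only numpy, scipy, OpenCV 4.12 (cv2) and the standard library are available. Lean on these libraries where they do the work, as an engineer would, in place of code of your own. Each camera call takes 0.05 s, during which the arm holds its last target.

## Working session

There is one attempt and no reset: what is moved stays moved. The work goes in short steps, Python scripts to look and compute and a tool call to move; the robot and the scene stay as the last step left them, time stands still between calls to the robot, and variables do not carry over. Pictures are saved under pics/ and viewed, and the job is handed in when it is done.

Besides the shell and the picture viewer there is one more tool, called after "Call:" by a JSON object that holds its "method" and its "body". step_arm: Moves the arm, as the interface text tells. Its arguments: {"type":"object","properties":{"increments":{"type":"array","items":{"type":"object","properties":{"fingers":{"type":"number"},"slide":{"type":"array","items":{"type":"number"}},"rotation":{"type":"array","items":{"type":"number"}}}}},"grip_force":{"type":"number"}},"required":["increments"]}

```bash
mkdir -p pics; python3 - <<'E'
from plant import r
import cv2
o=r.get_obs(); print(o)
for n in ["side","top","wrist"]:
    c=r.get_calibration(n); print(n,c)
    cv2.imwrite(f"pics/{n}0.png",r.capture(n))
print(r.grasp_offset)
E
```

```text
{'t': 0.0, 'joint_pos': array([-1.27159917,  0.43521274,  0.02501262,  1.57408598, -0.01159244,
        1.13398446, -0.07506836]), 'joint_vel': array([-1.80259186e-04,  5.29143035e-05, -1.09098820e-04,  4.77195443e-06,
        2.12781875e-03, -2.59566355e-04, -1.35941417e-03]), 'effort': array([-1.16486484e-03, -6.70467210e+01,  1.02396458e+00, -3.16230226e+01,
        1.53179368e-02,  1.21332178e-02, -1.85648403e-06]), 'tcp_pos': array([0.2443029 , 0.57473952, 0.23053709]), 'ee_rot': array([ 1.99584552e-01,  9.79880304e-01, -7.69351451e-04, -7.30740748e-05]), 'contact_force': array([0.15579039, 0.1089426 , 1.38840053]), 'torque': array([-0.03407119,  0.00376218,  0.01083593]), 'width': 0.08555052467718215}
side {'vfov': 48.696862255940246, 'cx': 323.3911587700032, 'cy': 201.01727847616553, 'xyz': array([ 0.16113191, -0.39403686,  0.6012025 ]), 'orientation': array([ 0.39949237, -0.17596889, -0.35435735,  0.82696533])}
top {'vfov': 57.98033619264191, 'cx': 321.8174254878042, 'cy': 200.37803551909124, 'xyz': array([0.46236012, 0.0307592 , 0.88370265]), 'orientation': array([-0.06005843,  0.05307007,  0.70483664, -0.70482754])}
wrist {'vfov': 65.70646984690485, 'cx': 320.84873973948584, 'cy': 199.55870233429496, 'tool_from_camera': array([[ 3.23572389e-05,  9.63017096e-01,  2.69440293e-01,
         6.85065086e-02],
       [ 9.99999944e-01, -1.20800520e-04,  3.11667302e-04,
         7.15840494e-05],
       [ 3.32689468e-04,  2.69440268e-01, -9.63017046e-01,
        -1.42968179e-01],
       [ 0.00000000e+00,  0.00000000e+00,  0.00000000e+00,
         1.00000000e+00]])}
0.0187
```

View pics/top0.png

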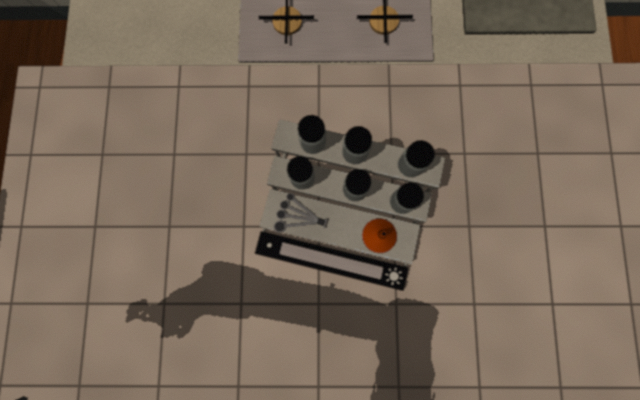

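View pics/side0.png

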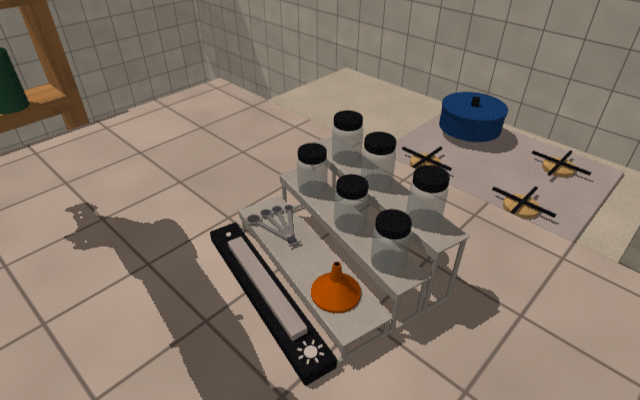

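View pics/wrist0.png

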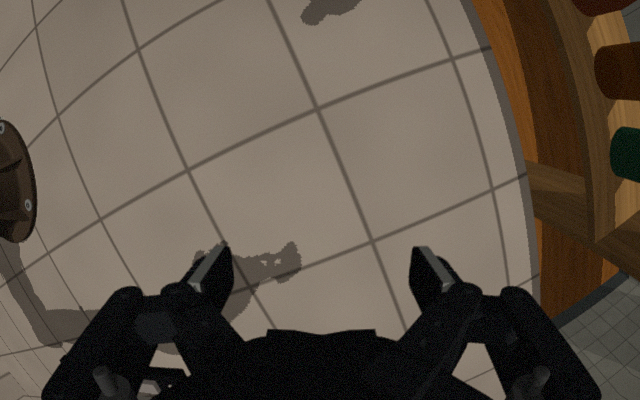

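The top view shows the dot at about (269,245) and the sun at (394,276). In the side view they are at about (228,234) and (311,351). Next I triangulate them precisely.

```bash
cat > h.py <<'E'
import numpy as np, cv2
from scipy.spatial.transform import Rotation as R
from plant import r
def P(n):
    c=r.get_calibration(n); f=200/np.tan(np.radians(c['vfov']/2))
    K=np.array([[f,0,c['cx']],[0,f,c['cy']],[0,0,1]])
    Rw=R.from_quat(c['orientation']).as_matrix()@np.diag([1,-1,-1])
    return K, Rw, c['xyz'], K@np.hstack([Rw.T,(-Rw.T@c['xyz'])[:,None]])
def proj(n,X):
    p=P(n)[3]@np.append(X,1); return p[:2]/p[2]
def onplane(n,uv,z):
    K,Rw,t,_=P(n); d=Rw@np.linalg.solve(K,[uv[0],uv[1],1]); return t+d*(z-t[2])/d[2]
def tri(a,b):
    X=cv2.triangulatePoints(P('side')[3],P('top')[3],np.array(a,float)[:,None],np.array(b,float)[:,None])
    return (X[:3]/X[3])[:,0]
E
python3 - <<'E'
from h import *
def blob(img,c,w,th):
    g=cv2.cvtColor(img,cv2.COLOR_BGR2GRAY); x,y=c
    s=g[y-w:y+w+1,x-w:x+w+1].astype(float); 
    m=np.clip(s-th,0,None); yy,xx=np.mgrid[y-w:y+w+1,x-w:x+w+1]
    return np.array([(m*xx).sum()/m.sum(),(m*yy).sum()/m.sum()]), s.max()
T=cv2.imread('pics/top0.png');S=cv2.imread('pics/side0.png')
dt,ds=blob(T,(269,245),5,90),blob(S,(228,234),6,90)
st,ss=blob(T,(394,276),9,90),blob(S,(311,351),14,90)
print(dt,ds,st,ss)
D=tri(ds[0],dt[0]);Sn=tri(ss[0],st[0]);print(D,Sn,np.linalg.norm(D-Sn))
for z in(.028,):
  for n,a,b in(('top',dt,st),('side',ds,ss)):
    A=onplane(n,a[0],z);B=onplane(n,b[0],z);print(n,A,B,np.linalg.norm(A-B))
v=np.hstack([cv2.resize(T[225:295,245:415],None,fx=4,fy=4,interpolation=2)]);cv2.imwrite('pics/tz.png',v)
cv2.imwrite('pics/sz.png',cv2.resize(S[215:385,200:340],None,fx=3.5,fy=3.5,interpolation=2))
E
```

```text
(array([268.88509317, 244.83229814]), np.float64(141.0)) (array([229.06052856, 234.92156863]), np.float64(176.0)) (array([393.52644526, 275.8400984 ]), np.float64(148.0)) (array([310.94197515, 350.60125528]), np.float64(178.0))
[0.49487266 0.16463456 0.02338583] [ 0.42323124 -0.12732347  0.02706697] 0.30064187634382106
top [0.49451507 0.16403824 0.028     ] [ 0.42322726 -0.12711329  0.028     ] 0.2997518420559542
side [0.49232128 0.16008364 0.028     ] [ 0.42283735 -0.12778069  0.028     ] 0.29613154619456544
```

```bash
ls pics
```

```text
side0.png
sz.png
top0.png
tz.png
wrist0.png
```

View pics/tz.png

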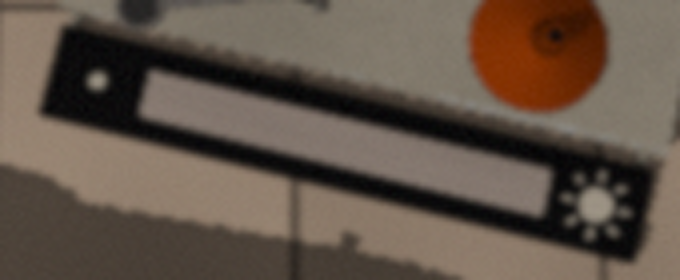

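View pics/sz.png

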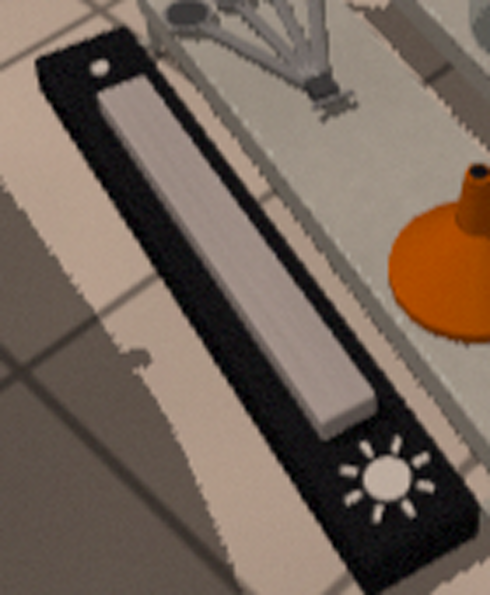

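The dot lies at about (0.4945, 0.164) and the sun at about (0.423, -0.127). They are 0.300 m apart as specified, and the heights fit a shelf at z≈0. I now close the fingers, turn about -9.2° so tool y runs along the bar, and start across.

Call:
{"method": "step_arm", "body": {"grip_force": 20, "increments": [{"fingers":0,"slide":[-0.27,-0.22,0],"rotation":[0,0,-0.15]},{"fingers":0,"slide":[-0.55,-0.45,0],"rotation":[0,0,-0.307]},{"fingers":0,"slide":[-0.83,-0.68,0],"rotation":[0,0,-0.307]},{"fingers":0,"slide":[-0.83,-0.68,0],"rotation":[0,0,-0.307]}]}}

```text
t: 0.55
tcp_pos: [0.3082, 0.4549, 0.2308]
ee_rot: [0.124, 0.992, -0.002, 0.001]
contact_force: [-0.3, 0.4, 0.4]
width: 0.0283
```

Call:
{"method": "step_arm", "body": {"increments": [{"fingers":0,"slide":[-0.26,-0.29,0],"rotation":[0,0,0]},{"fingers":0,"slide":[-0.52,-0.58,0],"rotation":[0,0,0]},{"fingers":0,"slide":[-0.75,-0.85,0],"rotation":[0,0,0]}]}}

```text
t: 0.85
tcp_pos: [0.3711, 0.332, 0.2313]
ee_rot: [0.124, 0.992, -0.002, 0.001]
contact_force: [0.8, 0.5, 0.1]
width: -0.0
```

Call:
{"method": "step_arm", "body": {"increments": [{"fingers":0,"slide":[-0.26,-0.29,0],"rotation":[0,0,0]},{"fingers":0,"slide":[-0.52,-0.58,0],"rotation":[0,0,0]},{"fingers":0,"slide":[-0.75,-0.85,0],"rotation":[0,0,0]}]}}

```text
t: 1.15
tcp_pos: [0.4338, 0.209, 0.232]
ee_rot: [0.125, 0.992, -0.002, 0.001]
contact_force: [0.6, -0.3, 0.1]
width: -0.0
```

Call:
{"method": "step_arm", "body": {"increments": [{"fingers":0,"slide":[-0.25,-0.27,0],"rotation":[0,0,-0.02]},{"fingers":0,"slide":[-0.5,-0.54,0],"rotation":[0,0,-0.02]},{"fingers":0,"slide":[-0.586,-0.639,0.2],"rotation":[0,0,-0.02]},{"fingers":0,"slide":[-0.586,-0.639,0.55],"rotation":[0,0,-0.02]},{"fingers":0,"slide":[-0.586,-0.639,0.9],"rotation":[0,0,-0.02]},{"fingers":0,"slide":[-0.586,-0.639,0.9],"rotation":[0,0,-0.02]}]}}

```text
t: 1.75
tcp_pos: [0.4797, 0.1158, 0.1204]
ee_rot: [0.12, 0.993, -0.004, -0.003]
contact_force: [-1.0, 0.9, 0.6]
width: 0.0003
```

```bash
python3 - <<'E'
from h import *
o=r.get_obs();print(o)
for n in ["side","top","wrist"]: cv2.imwrite(f"pics/{n}1.png",r.capture(n))
o=r.get_obs();print(o['contact_force'],o['tcp_pos'])
for n in ["side","top"]: print(n,proj(n,o['tcp_pos']))
E
```

```text
{'t': 1.75, 'joint_pos': array([-0.50315132,  0.36055984,  0.19770293,  2.02588014, -0.09157036,
        0.77256859,  1.07910433]), 'joint_vel': array([-0.01015887, -0.07251992,  0.01312745, -0.08650665,  0.0206837 ,
        0.11379361, -0.01979723]), 'effort': array([  0.69620473, -51.05879545,   2.95591928, -24.34867501,
        -0.22822022,  -2.08861738,   0.32228795]), 'tcp_pos': array([0.47974628, 0.11584035, 0.12040437]), 'ee_rot': array([ 0.11975276,  0.99279009, -0.0043588 , -0.00284702]), 'contact_force': array([-1.04833541,  0.91386271,  0.63806255]), 'torque': array([ 0.05924993,  0.07500472, -0.00986312]), 'width': 0.0002575967645000961}
[ 0.28445719 -0.11051123  1.1556066 ] [0.48397199 0.11728078 0.12596729]
side [233.33183475 206.73587212]
top [283.89612909 248.15329995]
```

View pics/wrist1.png

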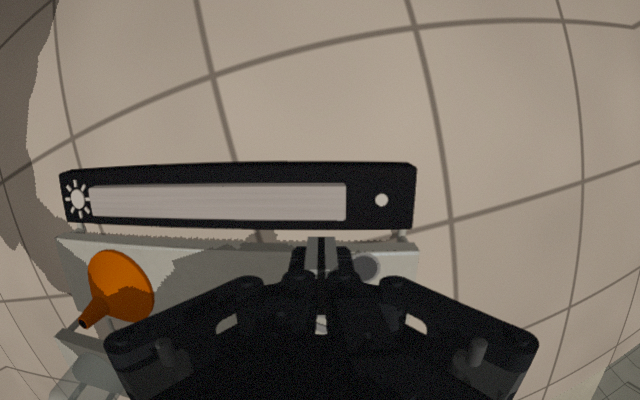

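View pics/side1.png

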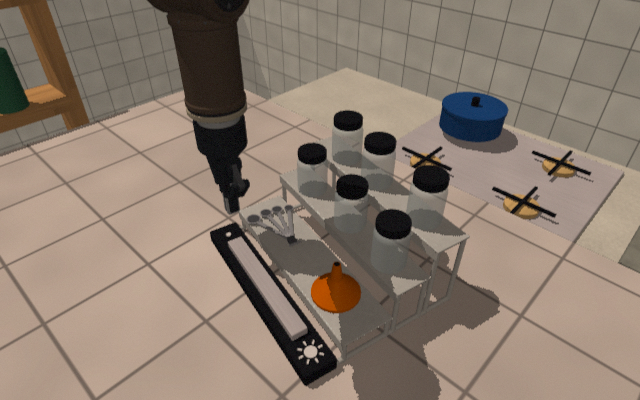

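The arm has settled at (0.484, 0.117, 0.126). The side view shows the fingertips at (233,207), as projected. In the wrist view the dot is at (381,200) and the sun at (78,199), which I use to cross-check.

```bash
cat >> h.py <<'E'
def wray(uv):
    c=r.get_calibration('wrist'); f=200/np.tan(np.radians(c['vfov']/2))
    d=np.array([uv[0]-c['cx'],uv[1]-c['cy']]); rr=np.linalg.norm(d); th=rr/f
    dc=np.array([np.sin(th)*d[0]/rr,-np.sin(th)*d[1]/rr,-np.cos(th)])
    return dc,c['tool_from_camera']
def wplane(uv,z,o):
    dc,T=wray(uv); Rw=R.from_quat(o['ee_rot']).as_matrix()
    t=o['tcp_pos']+Rw@T[:3,3]; d=Rw@T[:3,:3]@dc
    return t+d*(z-t[2])/d[2]
E
python3 - <<'E'
from h import *
o=r.get_obs(); W=r.capture('wrist'); cv2.imwrite('pics/wrist2.png',W)
print(o['tcp_pos'],o['ee_rot'],o['contact_force'])
g=cv2.cvtColor(W,cv2.COLOR_BGR2GRAY)
def blob(c,w):
    x,y=c; s=g[y-w:y+w+1,x-w:x+w+1].astype(float);m=np.clip(s-80,0,None);yy,xx=np.mgrid[y-w:y+w+1,x-w:x+w+1]
    return (m*xx).sum()/m.sum(),(m*yy).sum()/m.sum()
d=blob((381,200),10)
s=blob((78,199),9)
D=wplane(d,.028,o);S=wplane(s,.028,o);print(d,s,D,S,np.linalg.norm(D-S),(D+S)/2)
# bar corners approx from image
for c in[(346,183),(346,221),(92,186),(92,222)]:print(c,wplane(c,.040,o))
y=(D-S)/.3;print(y,R.from_quat(o['ee_rot']).as_matrix())
cv2.imwrite('pics/wz.png',cv2.resize(W[150:240,50:430],None,fx=2,fy=2))
E
```

```text
[0.48397199 0.11728078 0.12596729] [ 0.11952435  0.99282795 -0.00201956  0.00158761] [ 0.28445719 -0.11051123  1.1556066 ]
(np.float64(380.1684885035809), np.float64(197.75706747078777)) (np.float64(77.44218613775065), np.float64(198.3807214472537)) [0.49312629 0.16453713 0.028     ] [ 0.4226305  -0.12663425  0.028     ] 0.2995837646685124 [0.45787839 0.01895144 0.028     ]
(346, 183) [0.47171358 0.13963239 0.04      ]
(346, 221) [0.50156371 0.13305255 0.04      ]
(92, 186) [ 0.4164479  -0.08712332  0.04      ]
(92, 222) [ 0.44921278 -0.10472613  0.04      ]
[0.23498594 0.97057129 0.        ] [[-0.97142282  0.23734065  0.00266968]
 [ 0.23732782  0.9714197  -0.00438966]
 [-0.00363522 -0.00363063 -0.9999868 ]]
```

View pics/wz.png

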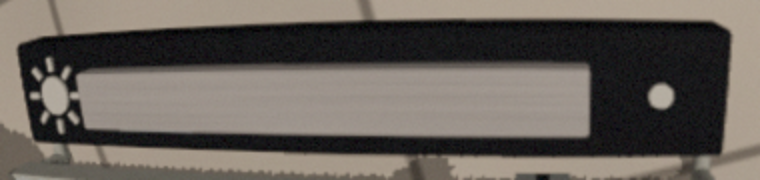

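All three cameras agree within about 1.5 mm, and tool -y matches the bar direction. I descend to just above the bar.

Call:
{"method": "step_arm", "body": {"increments": [{"fingers":0,"slide":[0.013,0,0.3]},{"fingers":0,"slide":[0.013,0,0.6]},{"fingers":0,"slide":[0.013,0,0.65]},{"fingers":0,"slide":[0.013,0,0.65]},{"fingers":0,"slide":[0.013,0,0.65]}]}}

```text
$.increments[0]: bad value
```

```bash
python3 - <<'E'
from h import *
for n in ["side","wrist"]: cv2.imwrite(f"pics/{n}3.png",r.capture(n))
o=r.get_obs();print(o['contact_force'],o['tcp_pos'],o['ee_rot'],R.from_quat(o['ee_rot']).as_matrix())
S=cv2.imread('pics/side3.png');cv2.imwrite('pics/sz3.png',cv2.resize(S[180:360,190:350],None,fx=3,fy=3))
E
```

```text
[ 0.73115989 -0.09911052  1.09819823] [0.48448761 0.11747344 0.1265425 ] [ 0.1194669   0.99283378 -0.00139275  0.00260945] [[-0.9714417   0.23722881  0.00484872]
 [ 0.23721428  0.97145144 -0.00338902]
 [-0.00551427 -0.00214205 -0.9999825 ]]
```

View pics/sz3.png

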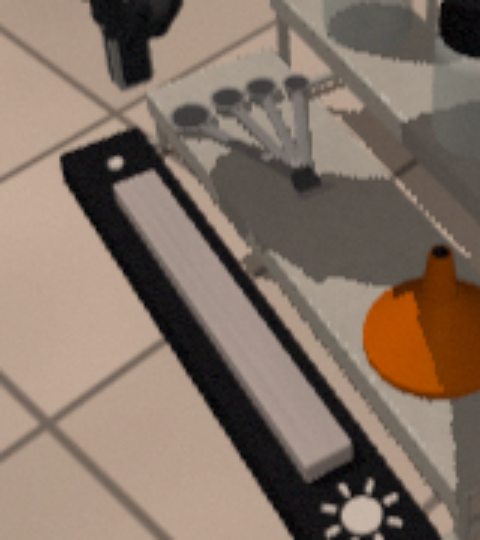

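View pics/wrist3.png

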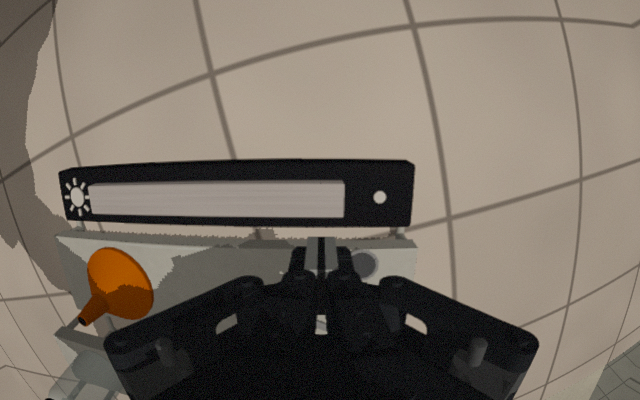

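The move was refused because every row needs a rotation, so nothing moved. I'll resend it.

Call:
{"method": "step_arm", "body": {"increments": [{"fingers":0,"slide":[0.017,0,0.3],"rotation":[0,0,0]},{"fingers":0,"slide":[0.017,0,0.6],"rotation":[0,0,0]},{"fingers":0,"slide":[0.017,0,0.65],"rotation":[0,0,0]},{"fingers":0,"slide":[0.017,0,0.65],"rotation":[0,0,0]},{"fingers":0,"slide":[0.017,0,0.65],"rotation":[0,0,0]}]}}

```text
t: 2.55
tcp_pos: [0.484, 0.118, 0.0502]
ee_rot: [0.12, 0.993, -0.001, 0.004]
contact_force: [-0.6, -0.5, 0.5]
width: -0.0002
```

```bash
python3 - <<'E'
from h import *
for n in ["side","wrist"]: cv2.imwrite(f"pics/{n}4.png",r.capture(n))
o=r.get_obs();print(o['contact_force'],o['tcp_pos'],o['ee_rot'],R.from_quat(o['ee_rot']).as_matrix())
S=cv2.imread('pics/side4.png');cv2.imwrite('pics/sz4.png',cv2.resize(S[180:360,190:350],None,fx=3,fy=3))
E
```

```text
[ 1.15088619 -0.29404223  0.60365595] [0.48408703 0.11810056 0.05020136] [ 1.19510154e-01  9.92825290e-01 -7.09054057e-04  3.84226163e-03] [[-9.71405120e-01  2.37310856e-01  7.45991071e-03]
 [ 2.37299959e-01  9.71433640e-01 -2.32631216e-03]
 [-7.79886735e-03 -4.89555040e-04 -9.99969469e-01]]
```

View pics/sz4.png

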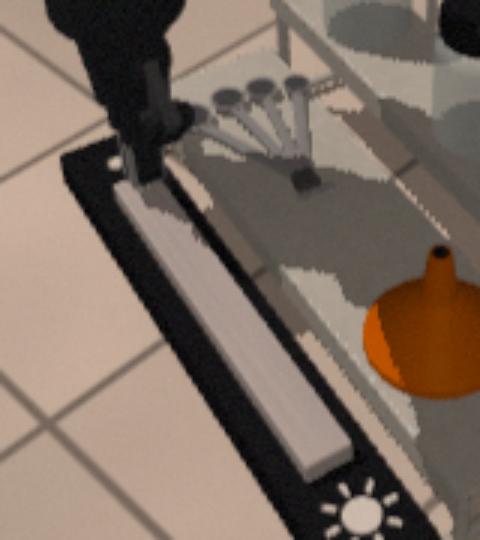

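View pics/wrist4.png

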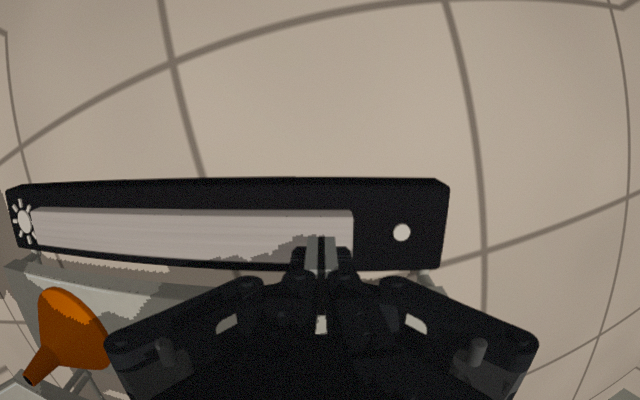

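The fingers are over the bar, 10 mm up. The arm settles about 1.7 mm above each target, so I allow for that and correct the small tilt and x offset while easing down.

Call:
{"method": "step_arm", "body": {"increments": [{"fingers":0,"slide":[0.01,0,0.04],"rotation":[0,0.01,0]},{"fingers":0,"slide":[0.02,0,0.08],"rotation":[0,0.02,0]},{"fingers":0,"slide":[0.02,0,0.095],"rotation":[0,0.02,0]},{"fingers":0,"slide":[0.02,0,0.095],"rotation":[0,0.02,0]},{"fingers":0,"slide":[0.02,0,0.095],"rotation":[0,0.02,0]}]}}

```text
t: 3.15
tcp_pos: [0.4819, 0.1187, 0.0388]
ee_rot: [0.12, 0.993, -0.0, -0.001]
contact_force: [0.1, 0.7, 1.7]
width: -0.0
```

```bash
python3 - <<'E'
from h import *
o=r.get_obs();print(o['t'],o['contact_force'],o['tcp_pos'],R.from_quat(o['ee_rot']).as_matrix()[2])
E
```

```text
3.15 [0.13702576 0.73130938 1.69954323] [0.4818839  0.11871101 0.03875931] [ 2.74686366e-03 -4.63072940e-04 -9.99996120e-01]
```

Call:
{"method": "step_arm", "body": {"increments": [{"fingers":0,"slide":[0,0,0.012],"rotation":[0,0,0]},{"fingers":0,"slide":[0,0,0.025],"rotation":[0,0,0]},{"fingers":0,"slide":[0,0,0.025],"rotation":[0,0,0]},{"fingers":0,"slide":[0,0,0.025],"rotation":[0,0,0]}]}}

```text
t: 3.55
tcp_pos: [0.4819, 0.1187, 0.0357]
ee_rot: [0.119, 0.993, -0.0, -0.001]
contact_force: [0.6, 0.7, 2.4]
width: 0.0002
```

```bash
python3 - <<'E'
from h import *
for n in ["side","wrist"]: 
  cv2.imwrite(f"pics/{n}5.png",r.capture(n)); print(r.get_obs()['contact_force'])
o=r.get_obs();print(o['t'],o['contact_force'],o['tcp_pos'],R.from_quat(o['ee_rot']).as_matrix())
S=cv2.imread('pics/side5.png');cv2.imwrite('pics/sz5.png',cv2.resize(S[180:360,190:350],None,fx=3,fy=3))
E
```

```text
[0.14182352 1.06452984 2.16310208]
[0.73682537 0.59033737 0.91962886]
3.65 [0.73682537 0.59033737 0.91962886] [0.48191961 0.1187518  0.03581502] [[-9.71455576e-01  2.37206683e-01 -2.65586029e-03]
 [ 2.37206911e-01  9.71459123e-01  2.33372401e-04]
 [ 2.63541720e-03 -4.03277493e-04 -9.99996446e-01]]
```

View pics/sz5.png

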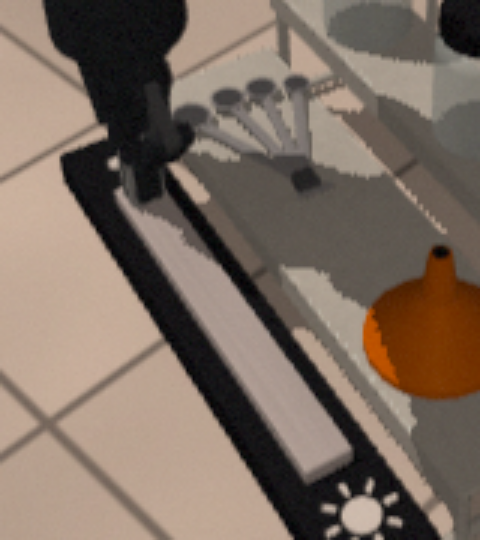

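View pics/wrist5.png

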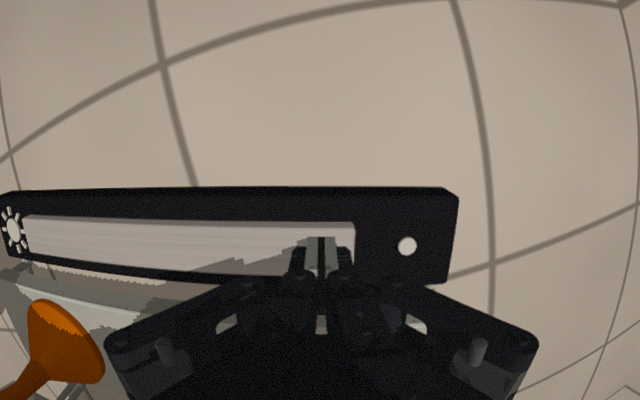

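The fingertips appear to rest on the dot end. I check the bar's sink by comparing its sun end before and after in the side view.

```bash
python3 - <<'E'
from h import *
A=cv2.cvtColor(cv2.imread('pics/side0.png'),6).astype(np.float32);
for k in (3,4,5):
  B=cv2.cvtColor(cv2.imread(f'pics/side{k}.png'),6).astype(np.float32)
  sl=(slice(318,345),slice(283,311))
  a,b=A[sl],B[sl]
  print(k,cv2.phaseCorrelate(a,b,cv2.createHanningWindow(a.shape[::-1],cv2.CV_32F)))
m=np.array([.4229,-.1269]);d=np.array([.2366,.9716])
p=m+d*.03; print(proj('side',[*p,.04]),proj('side',[*p,.036]))
ab=np.hstack([cv2.resize(cv2.imread(f'pics/side{k}.png')[310:350,275:320],None,fx=8,fy=8,interpolation=0) for k in(0,5)]);cv2.imwrite('pics/cmp.png',ab)
E
```

```text
3 ((-0.008984587799783839, 0.6058562532705487), 0.9720121954694206)
4 ((0.0755409581694213, 0.6257813511998904), 0.9623358961976605)
5 ((-0.5952550979406208, 1.6335196205958002), 0.7287044489825213)
[299.93681439 330.63245106] [300.0032882  332.24283652]
```

View pics/cmp.png

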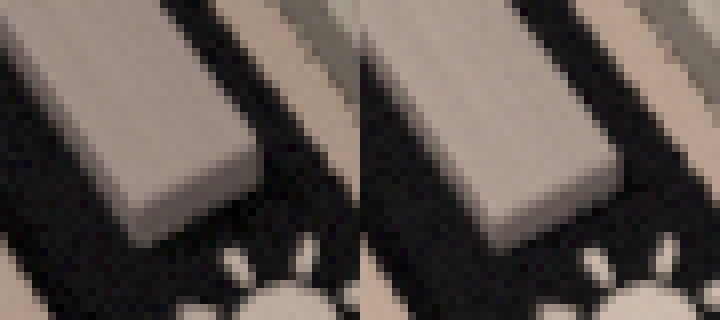

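The bar's end face has shrunk, which means about 3–4 mm of sink and agrees with tip z = 0.0358. The tips are about 47 mm from the dot and 1 mm off the bar's centre line. Now I slide slowly along tool -y.

Call:
{"method": "step_arm", "body": {"increments": [{"fingers":0,"slide":[0,-0.02,0],"rotation":[0,0,0]},{"fingers":0,"slide":[0,-0.05,0],"rotation":[0,0,0]},{"fingers":0,"slide":[0,-0.085,0],"rotation":[0,0,0]},{"fingers":0,"slide":[0,-0.12,0],"rotation":[0,0,0]},{"fingers":0,"slide":[0,-0.155,0],"rotation":[0,0,0]},{"fingers":0,"slide":[0,-0.19,0],"rotation":[0,0,0]},{"fingers":0,"slide":[0,-0.225,0],"rotation":[0,0,0]},{"fingers":0,"slide":[0,-0.26,0],"rotation":[0,0,0]}]}}

```text
t: 4.45
tcp_pos: [0.4744, 0.0881, 0.0358]
ee_rot: [0.12, 0.993, -0.0, -0.001]
contact_force: [0.2, 0.9, 2.0]
width: 0.0
```

```bash
cat > q.py <<'E'
from h import *
o=r.get_obs();p=o['tcp_pos'][:2]-[.4938,.1643]
print(o['t'],o['contact_force'],o['tcp_pos'],'along',p@[-.2366,-.9716],'lat',p@[.9716,-.2366],R.from_quat(o['ee_rot']).as_matrix().round(4).tolist())
E
python3 q.py
```

```text
4.45 [0.16135078 0.87511843 1.95356949] [0.47440777 0.08806178 0.03581693] along 0.0786612571704024 lat -0.0008035229834548604 [[-0.9714, 0.2373, -0.0027], [0.2373, 0.9714, 0.0002], [0.0027, -0.0004, -1.0]]
```

Tracking is good, with z steady at 0.0358, so I continue.

Call:
{"method": "step_arm", "body": {"increments": [{"fingers":0,"slide":[0,-0.03,0],"rotation":[0,0,0]},{"fingers":0,"slide":[0,-0.065,0],"rotation":[0,0,0]},{"fingers":0,"slide":[0,-0.1,0],"rotation":[0,0,0]},{"fingers":0,"slide":[0,-0.135,0],"rotation":[0,0,0]},{"fingers":0,"slide":[0,-0.17,0],"rotation":[0,0,0]},{"fingers":0,"slide":[0,-0.205,0],"rotation":[0,0,0]},{"fingers":0,"slide":[0,-0.24,0],"rotation":[0,0,0]},{"fingers":0,"slide":[0,-0.275,0],"rotation":[0,0,0]},{"fingers":0,"slide":[0,-0.31,0],"rotation":[0,0,0]},{"fingers":0,"slide":[0,-0.345,0],"rotation":[0,0,0]},{"fingers":0,"slide":[0,-0.38,0],"rotation":[0,0,0]},{"fingers":0,"slide":[0,-0.415,0],"rotation":[0,0,0]}]}}

```text
t: 5.65
tcp_pos: [0.4625, 0.0393, 0.0358]
ee_rot: [0.12, 0.993, -0.0, -0.001]
contact_force: [-0.0, 1.3, 1.7]
width: 0.0002
```

```bash
python3 q.py
```

```text
5.65 [-0.02222391  1.28771118  1.65620583] [0.46250494 0.03931909 0.03583519] along 0.12883586700488855 lat -0.0008357993189857057 [[-0.9714, 0.2373, -0.0027], [0.2373, 0.9714, 0.0002], [0.0027, -0.0004, -1.0]]
```

Call:
{"method": "step_arm", "body": {"increments": [{"fingers":0,"slide":[0,-0.035,0],"rotation":[0,0,0]},{"fingers":0,"slide":[0,-0.07,0],"rotation":[0,0,0]},{"fingers":0,"slide":[0,-0.105,0],"rotation":[0,0,0]},{"fingers":0,"slide":[0,-0.14,0],"rotation":[0,0,0]},{"fingers":0,"slide":[0,-0.175,0],"rotation":[0,0,0]},{"fingers":0,"slide":[0,-0.21,0],"rotation":[0,0,0]},{"fingers":0,"slide":[0,-0.245,0],"rotation":[0,0,0]},{"fingers":0,"slide":[0,-0.28,0],"rotation":[0,0,0]},{"fingers":0,"slide":[0,-0.315,0],"rotation":[0,0,0]},{"fingers":0,"slide":[0,-0.35,0],"rotation":[0,0,0]},{"fingers":0,"slide":[0,-0.385,0],"rotation":[0,0,0]},{"fingers":0,"slide":[0,-0.42,0],"rotation":[0,0,0]}]}}

```text
t: 6.85
tcp_pos: [0.4504, -0.01, 0.0359]
ee_rot: [0.12, 0.993, -0.0, -0.001]
contact_force: [-0.5, 0.6, 2.4]
width: -0.0001
```

```bash
python3 q.py; python3 - <<'E'
from h import *
cv2.imwrite("pics/side6.png",r.capture('side'))
E
```

```text
6.85 [-0.50428598  0.56527337  2.39994642] [ 0.45044748 -0.00998236  0.03585396] along 0.17958994982618492 lat -0.0008860978057802195 [[-0.9714, 0.2374, -0.0028], [0.2374, 0.9714, 0.0002], [0.0027, -0.0004, -1.0]]
```

View pics/side6.png

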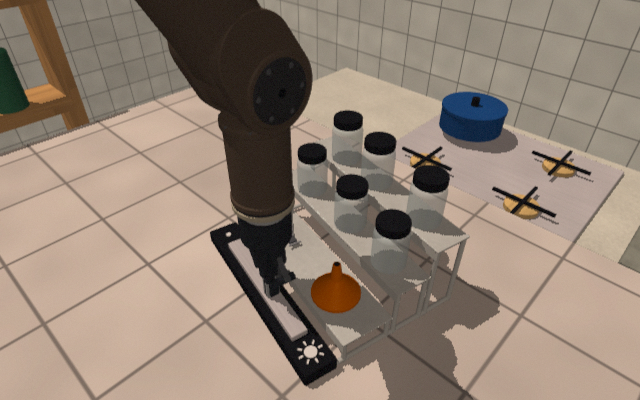

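The fingertips are mid-bar, still touching at about (270,290). The gripper is clear of the funnel at (336,290).

Call:
{"method": "step_arm", "body": {"increments": [{"fingers":0,"slide":[0,-0.035,0],"rotation":[0,0,0]},{"fingers":0,"slide":[0,-0.07,0],"rotation":[0,0,0]},{"fingers":0,"slide":[0,-0.105,0],"rotation":[0,0,0]},{"fingers":0,"slide":[0,-0.14,0],"rotation":[0,0,0]},{"fingers":0,"slide":[0,-0.175,0],"rotation":[0,0,0]},{"fingers":0,"slide":[0,-0.21,0],"rotation":[0,0,0]},{"fingers":0,"slide":[0,-0.245,0],"rotation":[0,0,0]},{"fingers":0,"slide":[0,-0.28,0],"rotation":[0,0,0]},{"fingers":0,"slide":[0,-0.315,0],"rotation":[0,0,0]},{"fingers":0,"slide":[0,-0.35,0],"rotation":[0,0,0]},{"fingers":0,"slide":[0,-0.385,0],"rotation":[0,0,0]},{"fingers":0,"slide":[0,-0.42,0],"rotation":[0,0,0]}]}}

```text
t: 8.1
tcp_pos: [0.4381, -0.06, 0.0359]
ee_rot: [0.12, 0.993, -0.0, -0.001]
contact_force: [0.3, 1.6, 1.9]
width: 0.0003
```

```bash
python3 q.py
```

```text
8.1 [0.3318225  1.56483943 1.87519113] [ 0.43813517 -0.0600046   0.03591042] along 0.23110464832023883 lat -0.0010134815071863612 [[-0.9712, 0.2381, -0.0029], [0.2381, 0.9713, -0.0002], [0.0028, -0.0009, -1.0]]
```

Call:
{"method": "step_arm", "body": {"increments": [{"fingers":0,"slide":[0,-0.035,0],"rotation":[0,0,0]},{"fingers":0,"slide":[0,-0.07,0],"rotation":[0,0,0]},{"fingers":0,"slide":[0,-0.105,0],"rotation":[0,0,0]},{"fingers":0,"slide":[0,-0.14,0],"rotation":[0,0,0]},{"fingers":0,"slide":[0,-0.175,0],"rotation":[0,0,0]},{"fingers":0,"slide":[0,-0.205,0],"rotation":[0,0,0]},{"fingers":0,"slide":[0,-0.205,0],"rotation":[0,0,0]},{"fingers":0,"slide":[0,-0.205,0],"rotation":[0,0,0]},{"fingers":0,"slide":[0,-0.205,0],"rotation":[0,0,0]}]}}

```text
t: 9.0
tcp_pos: [0.4322, -0.0841, 0.0359]
ee_rot: [0.12, 0.993, -0.0, -0.002]
contact_force: [-0.2, -1.7, 1.4]
width: -0.0004
```

```bash
python3 q.py; python3 - <<'E'
from h import *
S=r.capture('side');cv2.imwrite("pics/side7.png",S);cv2.imwrite('pics/sz7.png',cv2.resize(S[220:390,190:390],None,fx=3,fy=3))
E
```

```text
9.0 [-0.19047978 -1.70601788  1.41568769] [ 0.43217697 -0.08410384  0.03589738] along 0.25592918153010846 lat -0.0011005857902473834 [[-0.9712, 0.2382, -0.0031], [0.2382, 0.9712, -0.0004], [0.0029, -0.0011, -1.0]]
```

View pics/sz7.png

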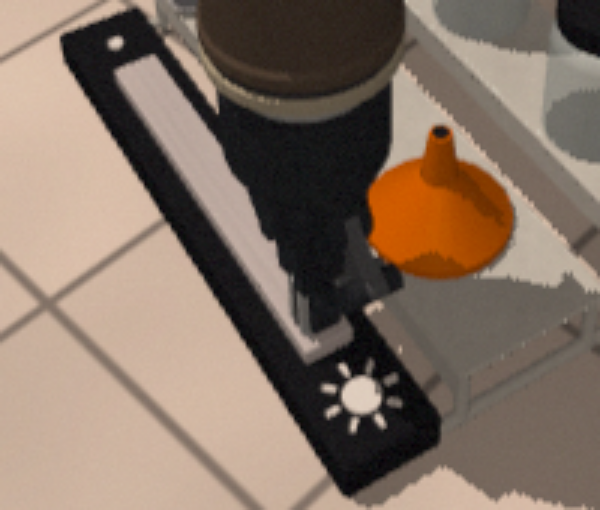

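The fingertips are at the sun end, about 44 mm from the sun, still on the sunk bar and clear of the funnel. I lift straight up.

Call:
{"method": "step_arm", "body": {"increments": [{"fingers":0,"slide":[0,0,-0.1],"rotation":[0,0,0]},{"fingers":0,"slide":[0,0,-0.3],"rotation":[0,0,0]},{"fingers":0,"slide":[0,0,-0.6],"rotation":[0,0,0]},{"fingers":0,"slide":[0,0,-0.9],"rotation":[0,0,0]},{"fingers":0,"slide":[0,0,-0.98],"rotation":[0,0,0]},{"fingers":0,"slide":[0,0,-0.98],"rotation":[0,0,0]},{"fingers":0,"slide":[0,0,-0.98],"rotation":[0,0,0]}]}}

```text
t: 9.75
tcp_pos: [0.432, -0.0837, 0.1526]
ee_rot: [0.12, 0.993, -0.0, -0.002]
contact_force: [-0.1, -0.1, -0.1]
width: 0.0003
```

```bash
python3 q.py; python3 - <<'E'
from h import *
S=r.capture('side');cv2.imwrite("pics/side8.png",S);cv2.imwrite('pics/top8.png',r.capture('top'))
o=r.get_obs();print(o['joint_vel'].round(4),o['contact_force'])
A=cv2.imread('pics/side0.png');A=cv2.cvtColor(A,6).astype(np.float32);B=cv2.cvtColor(S,6).astype(np.float32)
for sl in [(slice(318,345),slice(283,311))]:
  a,b=A[sl],B[sl];print(cv2.phaseCorrelate(a,b,cv2.createHanningWindow(a.shape[::-1],cv2.CV_32F)))
cv2.imwrite('pics/cmp8.png',np.hstack([cv2.resize(x[310:350,275:320],None,fx=8,fy=8,interpolation=0) for x in(A,B)]))
E
```

```text
9.75 [-0.12078741 -0.07819514 -0.10596685] [ 0.43201697 -0.08366257  0.15264793] along 0.25553829436138364 lat -0.0013604472034154005 [[-0.9713, 0.2377, -0.0041], [0.2377, 0.9713, -0.0002], [0.0039, -0.0011, -1.0]]
[ 0.0009  0.0027 -0.0011 -0.0029 -0.0007  0.0056 -0.0005] [-0.10379324  0.85456122 -0.4912217 ]
((-0.06918611180542733, 0.6142012456851287), 0.980556407386874)[ WARN:0@1.890] global loadsave.cpp:1063 imwrite_ Unsupported depth image for selected encoder is fallbacked to CV_8U.
```

View pics/side8.png

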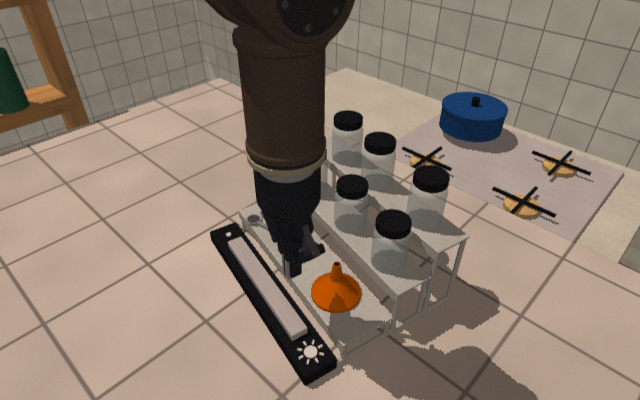

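View pics/cmp8.png

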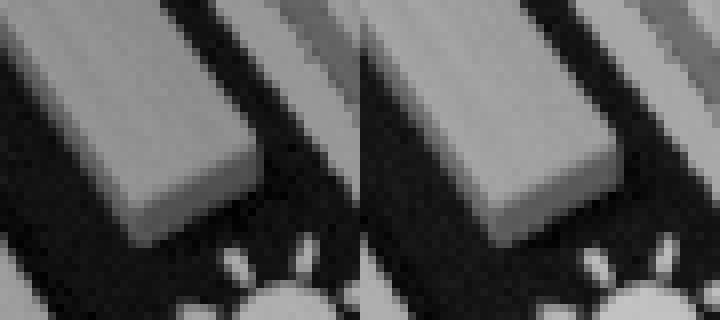

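View pics/top8.png

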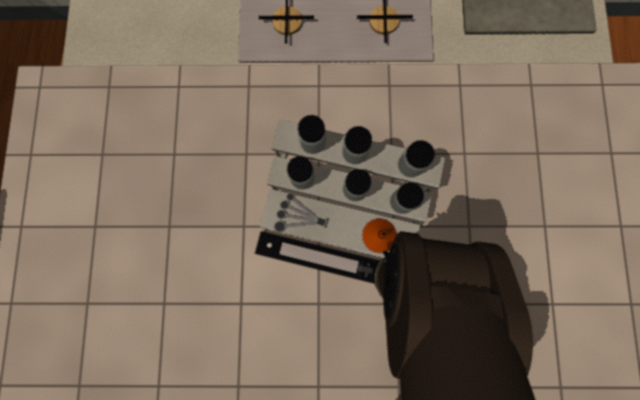

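The bar's end face is back to its original height: the phase offset of 0.61 px equals the untouched frames 3 and 4. The jars, funnel and spoons sit at their original pixels, and the arm is clear and at rest. I hand in.

```bash
python3 -c "
from plant import r
print(r.finish_job()); print(r.get_obs()['t'])"
```

```text
the job is handed in; nothing more can be done
None
the job is handed in; nothing more can be done
```

I traced the dimmer bar from the dot end to the sun end with closed fingers, lifted off, and handed the job in at about 10 s of the 40 s allowed. No verdict was reported.

- **Touch:** I touched down about 47 mm from the dot, slid at about 40 mm/s, and stopped about 44 mm from the sun. The fingertips stayed 1 mm or less off the bar's centre line.
- **Pressure:** The bar stayed sunk about 4 mm all the way, well short of its stop, with the tip height at 0.0358–0.0359 m. The wrist force sensor read about 1.4–2.4 N upward, but it has about 1 N of noise, so I judged contact by tip height and the side pictures.
- **Last checks:** The pictures after lifting off show the bar fully back up. The jars, funnel and spoons are where they were, as far as they were visible; the arm hid one jar and most of the spoons in the side view, but the top view shows them. The fingertips are about 11 cm above the bar and touching nothing.
- **Hiccups:** One move was refused for a missing rotation field, and nothing moved. The cameras' positions for the dot and sun agreed within about 2 mm, apart from a 4–5 mm difference for the dot in the side view, which I left out.

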